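# Find the loose bolt on the pouch sealer and hold its cap open

## Task

Make the pouch sealer safe by sliding its heat slider all the way down to zero (its stop at the robot's right, the thin end of the scale). Then tap down on the three capped bolts to find the loose one, which sinks under the tap and stays down; lift that bolt's cap well open, at least half way, by its tab, without drawing the bolt up again, and finish still holding it open in the gripper for the fitter. Leave the caps of the tight bolts shut and do not disturb the other things on the deck and table.

Things in the scene. Friction and masses are not known exactly. Their poses are not given: they have to be found in the camera images.
- sealer: White pouch sealer fixed on the table ahead of the robot, turned up to 0.3 rad. Base 280 (x) x 400 (y) x 70 mm high; origin at the centre of its underside; x points from its front (slider, nearest the robot) to its back, y to its left. Deck 70 mm above the table; seal bar at the back 94 mm, its two end blocks 118 mm high, 18 mm and more behind the caps.
- heat_top (a point): Centre of the top of the black heat-slider grip, a block 28 mm (sealer x) x 20 mm (sealer y) x 40 mm tall, 124 mm above the table; axes are the sealer's. It runs on an aluminium track 40 mm wide, 140 mm long, 14 mm high, along the sealer's y, 90 mm in front of its middle.
- heat (a joint): Position of the heat slider, m: 0 = zero heat, at the stop at the sealer's -y end of the track (the robot's right, where the grey wedge-shaped scale behind the track is thinnest), grows to 0.09 at the full-heat end (sealer +y). It slides with about 1.5 N of friction and stays where it is left.
- tab_left (a point): Centre of the top of the left cap's lift tab, an upright block 18 mm (sealer x) x 10 mm (sealer y), 22 mm tall on the flat top of a round grey cap 46 mm across over the left bolt, 115 mm left of the sealer's middle line, 45 mm behind its middle; the tab is 10 mm behind the bolt's axis. Cap shut and bolt up: 114 mm above the table. Axes turn with the cap (the sealer's when shut).
- tab_middle (a point): Centre of the top of the middle cap's lift tab, an upright block 18 mm (sealer x) x 10 mm (sealer y), 22 mm tall on the flat top of a round grey cap 46 mm across over the middle bolt, at the sealer's middle line, 45 mm behind its middle; the tab is 10 mm behind the bolt's axis. Cap shut and bolt up: 114 mm above the table. Axes turn with the cap (the sealer's when shut).
- tab_right (a point): Centre of the top of the right cap's lift tab, an upright block 18 mm (sealer x) x 10 mm (sealer y), 22 mm tall on the flat top of a round grey cap 46 mm across over the right bolt, 115 mm right of the sealer's middle line, 45 mm behind its middle; the tab is 10 mm behind the bolt's axis. Cap shut and bolt up: 114 mm above the table. Axes turn with the cap (the sealer's when shut).
- bolt_left (a joint): How far the left bolt and the cap riding on it have sunk, m: 0 = up, 0.007 = fully down. A tight bolt gives under 1.5 mm; the loose one sinks the whole 7 mm under 2 to 3 N straight down on its cap or tab and stays down (about 8 N upward draws it up again). Which one is loose changes every time and cannot be seen.
- bolt_middle (a joint): How far the middle bolt and the cap riding on it have sunk, m: 0 = up, 0.007 = fully down. A tight bolt gives under 1.5 mm; the loose one sinks the whole 7 mm under 2 to 3 N straight down on its cap or tab and stays down (about 8 N upward draws it up again). Which one is loose changes every time and cannot be seen.
- bolt_right (a joint): How far the right bolt and the cap riding on it have sunk, m: 0 = up, 0.007 = fully down. A tight bolt gives under 1.5 mm; the loose one sinks the whole 7 mm under 2 to 3 N straight down on its cap or tab and stays down (about 8 N upward draws it up again). Which one is loose changes every time and cannot be seen.
- cap_left (a joint): Opening of the left cap, rad: 0 = shut, 1.4 = fully open. A light spring (under 2 N at the tab) shuts it when let go. The hinge, along the sealer's y on the side nearest the robot, is 36 mm in front of (sealer -x) and 36 mm below the tab's top centre when shut, and sinks with the bolt; the cap swings up and towards the robot.
- cap_middle (a joint): Opening of the middle cap, rad: 0 = shut, 1.4 = fully open. A light spring (under 2 N at the tab) shuts it when let go. The hinge, along the sealer's y on the side nearest the robot, is 36 mm in front of (sealer -x) and 36 mm below the tab's top centre when shut, and sinks with the bolt; the cap swings up and towards the robot.
- cap_right (a joint): Opening of the right cap, rad: 0 = shut, 1.4 = fully open. A light spring (under 2 N at the tab) shuts it when let go. The hinge, along the sealer's y on the side nearest the robot, is 36 mm in front of (sealer -x) and 36 mm below the tab's top centre when shut, and sinks with the bolt; the cap swings up and towards the robot.
- orange_slice: Dried orange slice, 60 mm disc 7 mm thick, lying on the sealer's deck; origin centre of its underside. To be left alone.
- spare_collar: Steel collar, 40 mm across, 12 mm high, lying on the sealer's deck; origin centre of its underside. To be left alone.
- scale: Kitchen scale, 190 x 170 x 35 mm, on the table to the robot's right; origin centre of its underside. To be left alone.
- jar_tall: Amber jar, 80 mm across, about 140 mm high, to the robot's left; origin centre of its underside. To be left alone.
- jar_small: Glass jar, 68 mm across, about 85 mm high, on the near left of the table; origin centre of its underside. To be left alone.
- wrench: Steel wrench, 180 mm long and 8 mm thick, on the table near the robot's right; origin centre of its underside. To be left alone.
- bowl: Steel bowl, 120 mm across, 50 mm high, to the robot's left; origin centre of its underside. To be left alone.

How it is judged (in metres and radians):
On the way, in this order (a step that is already met when the one before it is completed fails the run):
1. the heat slider is at zero (value of joint heat below 0.008 m), for 0.2 s.
2. the loose bolt has been tapped down (value of joint any of bolt_left, bolt_middle, bolt_right above 0.005 m), for 0.1 s.
At the end, for the whole second after the job is handed in: The heat slider is within 8 mm of zero; the loose bolt is down (over 2.5 mm) and its cap is held open by the fingers at more than 0.6 rad (half way is 0.7), touched with more than 0.3 N; the other two caps are shut (under 0.15 rad). The program ends while holding (value of joint heat below 0.008 m and ((value of joint bolt_left above 0.0025 m and value of joint cap_left above 0.6 rad and contact force between the fingers and cap_left above 0.3 N and value of joint each of cap_middle, cap_right below 0.15 rad) or (value of joint bolt_middle above 0.0025 m and value of joint cap_middle above 0.6 rad and contact force between the fingers and cap_middle above 0.3 N and value of joint each of cap_left, cap_right below 0.15 rad) or (value of joint bolt_right above 0.0025 m and value of joint cap_right above 0.6 rad and contact force between the fingers and cap_right above 0.3 N and value of joint each of cap_left, cap_middle below 0.15 rad))); the arm keeps its last pose, push and grip.
It fails at once if a cap is opened on a bolt that has not sunk under a tap ((value of joint cap_left above 0.35 rad and value of joint bolt_left below 0.002 m) or (value of joint cap_middle above 0.35 rad and value of joint bolt_middle below 0.002 m) or (value of joint cap_right above 0.35 rad and value of joint bolt_right below 0.002 m)).
It fails at once if something else on the deck or table is moved by more than 30 mm (distance of any of orange_slice, spare_collar, scale, jar_tall, jar_small, wrench, bowl from where it was at the start of the episode above 0.03 m).
It also fails if it takes over 59 s, if anything falls off the work surface, if the arm or the gripper's body presses on something with over 40 N, if the wrist force passes 120 N, or if a joint passes its speed limit or range.

## Robot

A 6-joint arm with a two-finger parallel gripper is mounted at the origin on the work surface. World frame = base frame: x ahead of the robot, y to its left, z up, the work surface at z = 0. Lengths are in mm, angles in rad, forces in N, time in s.
With the tool pointing down it reaches from about 350 to 875 mm from the base axis. Payload 4.2 kg.
Tool frame: the origin (TCP) lies on the mounting face of the last link; the fingertips stand 173 mm ahead of it and the grasp point (between the pads) lies grip_point_offset ahead of it (grip_point_offset is the distance from the TCP to the grasp point, in mm); z points along the fingers, y is the line along which they close (so a half turn about z gives the same grasp; the last joint's range is limited). The gripper opens to 85 mm and grips with 20 to 120 N. Pads are 22 mm wide; open, the fingers measure 114 mm over their backs; the gripper's body (76 mm by 85 mm) begins 54 mm behind the grasp point. The pads swing forward as they close: fully open they stand 13 mm farther back than shut.
Start: joints at [1.594, 0.385, 0.008, 0, -1.194, -0.259], TCP at [145.982, 607.692, 404.712] pointing down, gripper open.
Joint ranges: [-3.14, 3.14], [-1.21, 2.06], [-1.07, 1.41], [-3.16, 2.05], [-2.99, -0.16], [-3.1, 3.1]. Speed limits (rad/s): [2.79, 2.79, 3.14, 3.14, 3.14, 3.14].

## Interface

Orientations are given as a unit quaternion [x, y, z, w].
In Python, from bench import read_state, get_image, job_done, recognise, place_of, grip_point_offset gives the robot as it stands. The module is installed in compiled form; this text tells all that it offers.
- The arm moves only by the tool carry_out, never from a script. Its arguments are lists of equal length, an entry for each row: "slide": the shift along the tool's x, y, z in m, a list of three; "roll": the turn about the tool's z in degrees; "claw": the finger opening in m, from 0 to 0.0854. A call has 1 to 8 rows; each row is the pose to reach, as a shift and turn from the pose commanded when the call began, along the tool's axes at that moment; what a row does not reach only later rows make up. A row lasts 1/8 s, in which the tool goes at most 62.5 mm and 10.7 degrees, less where a joint would pass 70% of its speed; a pose out of reach is approached as far as the arm can. A call with a gripper value outside its range is refused whole. The fingers move at their own pace and stop on an object; the grip force is fixed at half the most. Time passes only in rows, so rows that repeat a pose let the fingers close. It gives the time, the measured TCP pose, the force, the opening and the grip force at its end, in the units of the state.
- read_state(): the state, without advancing time (a new reading comes with each control period).
- get_image(name): name is "scene" or "top" or "wrist"; returns a dict with "img" (400x640x3 uint8, red, green, blue), "z_map" (400x640 float32, mm along the optical axis (not along the pixel's ray), 0 where there is no reading), "mtx" (3x3 intrinsics, pixels), "world_from_camera" (4x4, takes a point from camera to world coordinates); the wrist camera has in their place "T_tool_cam" (4x4, takes a point from camera to tool coordinates, whose origin is the TCP and whose axes are the flange's). Camera axes: x right, y up, looking along -z (the intrinsics and any distortion apply to the point x, -y, -z); pixel columns grow to the right and rows downward; lengths in mm; the calibration is good to about 2 mm. The wrist camera is an equidistant fisheye: a pixel r from the principal point sees the ray r / f radians off the axis. A picture is of the moment at which its call begins: read the wrist's pose just before it.
- job_done(): hands the job in; it is judged then, once.
Trained networks look in a picture, given as the dict that the camera call returned (one of the last four; its "shot" number tells which), for a name from the list of things; names that differ only in an ending like _2 or _b are one class to them, and where a whole thing is asked for, a point or a joint stands for the part that bears it (a point fixed in the world has none). Each returns a list of dicts, best first, with "conf" (0 to 1); they miss things now and then, are a little off and sometimes report something else, mostly with a low value. They report only what shows in the picture. A call takes as long as a camera call.
- recognise(picture, thing): "at" ([column, row] in pixels, amid what is visible of it).
- place_of(picture, thing): "at" ([column, row] in pixels: a listed point, or the origin of a listed thing).
The state is a dict: "clock": time; "joints": joint angles; "joint_vel": joint speeds; "joint_efforts": joint torques, N m; "position": TCP position; "ee_rot": TCP orientation; "contact_force": force on the tool from outside, world axes, zero at the start; "wrist_torque": the same for the moment, N m; "gripper_width": finger opening in mm; "grasp_force": force on a finger pad.
Only numpy, scipy, OpenCV 4.12 (cv2) and the standard library are available. Lean on these libraries where they do the work, as an engineer would, in place of code of your own. Each camera call takes 0.05 s, during which the arm holds its last target. There are 200 camera calls.

## Working session

There is one attempt and no reset: what is moved stays moved. The work goes in short steps, Python scripts to look and compute and a tool call to move; the robot and the scene stay as the last step left them, time stands still between calls to the robot, and variables do not carry over. Pictures are saved under pics/ and viewed, at most 10 in all, crops included, and the job is handed in when it is done.

Besides the shell and the picture viewer there is one more tool, called as name(argument=value, ...) on one line, values as JSON. carry_out: Moves the arm, as the interface text tells. Its arguments: {"type":"object","properties":{"slide":{"type":"array"},"roll":{"type":"array"},"claw":{"type":"array"}},"required":["slide","roll","claw"]}

```bash
mkdir -p pics; cat > h.py <<'E'
import numpy as np, cv2
from bench import *
from scipy.spatial.transform import Rotation as R
def ray(p,uv):
    K=p["mtx"];T=np.array(p["world_from_camera"])
    d=np.array([(uv[0]-K[0][2])/K[0][0],-(uv[1]-K[1][2])/K[1][1],-1.])
    return T[:3,3],T[:3,:3]@d
def at_z(p,uv,z):
    o,d=ray(p,uv); return o+d*(z-o[2])/d[2]
def by_depth(p,uv):
    o,d=ray(p,uv); return o+d*p["z_map"][int(round(uv[1])),int(round(uv[0]))]
def totool(s,v): return R.from_quat(s["ee_rot"]).inv().apply(v)
E
python3 - <<'E'
from h import *
np.set_printoptions(precision=1,suppress=True)
s=read_state();print(s["position"],s["ee_rot"],grip_point_offset,s["contact_force"],s["gripper_width"])
for n in("top","scene"):
    p=get_image(n);cv2.imwrite(f"pics/{n}0.png",p["img"][:,:,::-1])
    for t,z in(("heat_top",124),("tab_left",114),("tab_middle",114),("tab_right",114),("sealer",0),("orange_slice",70),("spare_collar",70)):
        for r in place_of(p,t)[:2]:
            print(n,t,r["at"],round(r["conf"],2),at_z(p,r["at"],z),by_depth(p,r["at"]))
E
```

```text
[145.9 607.5 403.6] [ 1.  -0.1 -0.   0. ] 154.70000000000002 [ 0.2 -0.2 -0.5] 85.38841092146232
top heat_top [373.3, 198.5] 0.53 [ 458.7 -115.6  124. ] [ 458.6 -115.4  125.8]
top tab_left [336.2, 156.8] 0.7 [587.5  -6.7 114. ] [587.3  -6.7 115.1]
top tab_middle [372.6, 149.1] 0.65 [ 609.1 -117.3  114. ] [ 608.9 -117.1  115.3]
top tab_right [414.8, 141.8] 0.57 [ 629.2 -244.9  114. ] [ 633.1 -249.2   94.1]
top sealer [437.1, 263.8] 0.72 [ 248.  -333.1    0. ] [ 248.9 -331.1    7.5]
top sealer [373.4, 169.2] 0.66 [ 562.2 -130.9    0. ] [ 553.5 -123.3   69.8]
top orange_slice [336.0, 187.1] 0.52 [498.8  -5.2  70. ] [498.5  -5.2  73.6]
top spare_collar [425.7, 165.1] 0.45 [ 563.8 -286.7   70. ] [ 563.9 -287.    68.8]
scene heat_top [286.9, 193.2] 0.45 [ 452.8 -113.9  124. ] [ 451.4 -114.7  122.8]
scene tab_left [295.6, 221.6] 0.51 [569.8 -22.  114. ] [527.1 -44.6  70.8]
scene tab_left [234.9, 209.8] 0.43 [ 599.1 -245.5  114. ] [ 570.3 -267.7   84. ]
scene tab_middle [266.2, 221.1] 0.42 [ 607.6 -115.4  114. ] [ 604.  -117.7  110.2]
scene tab_right [446.2, 286.8] 0.68 [651.1 507.8 114. ] [586.2 507.   42.8]
scene tab_right [236.6, 216.5] 0.41 [ 627.5 -221.   114. ] [ 606.4 -237.2   91.4]
scene sealer [270.4, 237.9] 0.95 [ 573.6 -126.8    0. ] [662.8 -70.3 100.4]
scene sealer [187.6, 206.9] 0.67 [ 548.8 -510.3    0. ] [ 578.6 -480.9   32.8]
scene orange_slice [307.5, 220.4] 0.53 [503.5  -8.8  70. ] [503.6  -8.8  70. ]
scene spare_collar [234.7, 207.1] 0.52 [ 543.9 -286.9   70. ] [ 557.8 -276.3   84.3]
```

```bash
python3 - <<'E'
from h import *
np.set_printoptions(precision=1,suppress=True)
p=get_image("top");im=p["img"][:,:,::-1]
c=cv2.resize(im[120:260,290:470],None,fx=4.2,fy=4.2,interpolation=cv2.INTER_CUBIC);cv2.imwrite("pics/topc.png",c)
v,u=np.mgrid[0:400,0:640];K=p["mtx"];T=p["world_from_camera"];z=p["z_map"]
P=np.stack([(u-K[0][2])/K[0][0]*z,-(v-K[1][2])/K[1][1]*z,-z],-1)@np.array(T)[:3,:3].T+np.array(T)[:3,3]
m=(P[...,2]>102)&(P[...,2]<130)&(z>0)&(P[...,0]>380)&(P[...,0]<760)&(P[...,1]>-400)&(P[...,1]<150)
n,l,st,ce=cv2.connectedComponentsWithStats(m.astype(np.uint8))
for i in range(1,n):
    q=P[l==i];print(st[i][4],ce[i],q.mean(0),q.min(0),q.max(0))
m2=(abs(P[...,2]-88)<30)&(z>0)&(P[...,0]>350)&(P[...,0]<800)&(P[...,1]>-420)&(P[...,1]<180)
r=cv2.minAreaRect(P[m2][:,:2].astype(np.float32));print(r)
print(recognise(p,"heat_top")[:2],recognise(p,"tab_right")[:3])
E
```

```text
137 [430.  118.1] [ 700.2 -291.8  116.5] [ 676.2 -306.   102.9] [ 725.4 -279.2  123.7]
1 [417. 119.] [ 701.8 -255.8  102. ] [ 701.8 -255.8  102. ] [ 701.8 -255.8  102. ]
1 [422. 119.] [ 701.5 -271.   102.1] [ 701.5 -271.   102.1] [ 701.5 -271.   102.1]
1 [408. 121.] [ 696.1 -228.3  102.1] [ 696.1 -228.3  102.1] [ 696.1 -228.3  102.1]
121 [310.3 145.6] [622.4  71.3 117.3] [598.6  57.4 102.1] [648.5  84.6 124.2]
23 [411.3 141.6] [ 630.2 -234.6  112.5] [ 622.2 -241.3  105. ] [ 637.9 -229.3  116.4]
25 [374.2 150. ] [ 606.4 -122.1  112.7] [ 597.7 -127.7  102.4] [ 616.2 -116.4  119.4]
22 [337.5 158.5] [582.4 -10.6 112.7] [573.2 -15.1 102.7] [593.3  -6.  117.4]
68 [373.1 198.9] [ 457.5 -115.   122.7] [ 442.7 -127.2  105.9] [ 472.3 -103.9  129.3]
((554.15576171875, -134.6073760986328), (280.6451721191406, 400.453857421875), 12.032356262207031)
[{'at': [374.3, 198.7], 'conf': 0.47}] [{'at': [412.7, 144.2], 'conf': 0.63}]
```

View pics/topc.png

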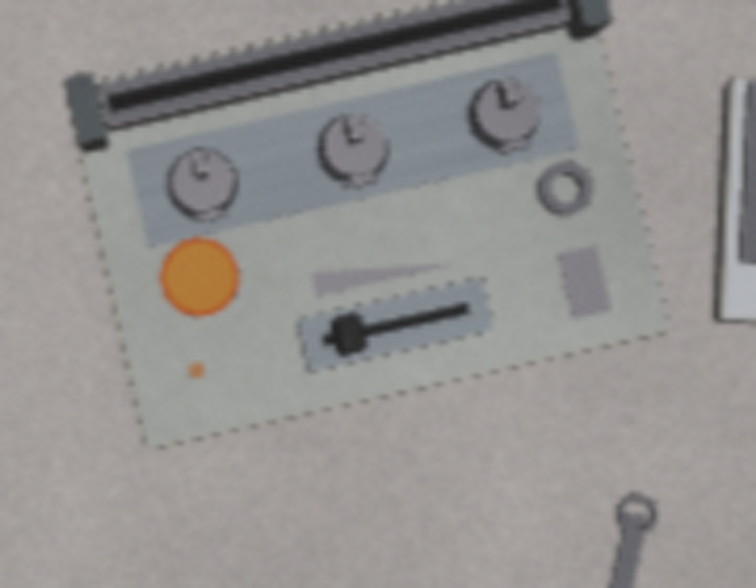

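View pics/scene0.png

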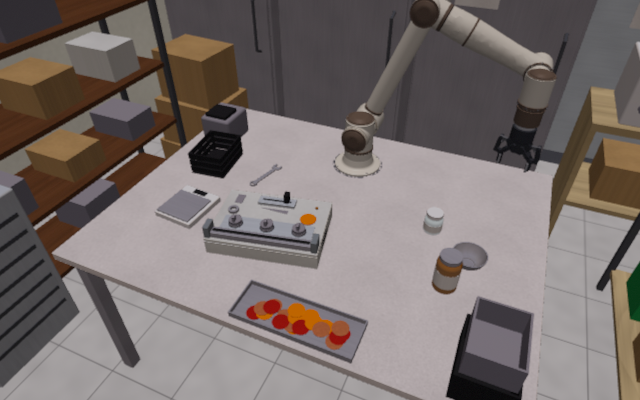

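```bash
cat >> h.py <<'E'
YAW=np.deg2rad(12.0); C=np.array([554.,-134.5])
ex=np.array([np.cos(YAW),np.sin(YAW)]);ey=np.array([-ex[1],ex[0]])
def W(sx,sy): return C+sx*ex+sy*ey
def to(sx,sy,tip,t=173):
    """slide (mm, tool axes) and roll bringing closed fingertips to sealer (sx,sy), height tip"""
    s=read_state();r=R.from_quat(s["ee_rot"]);p=np.array(s["position"])
    g=np.r_[W(sx,sy),tip+t];x=r.apply([1,0,0]);a=np.arctan2(x[1],x[0])
    d=(YAW-a+np.pi/2)%np.pi-np.pi/2
    return np.round(r.inv().apply(g-p),1),"roll",round(-np.degrees(d),2)
E
python3 - <<'E'
from h import *
s=read_state();r=R.from_quat(s["ee_rot"]);print(r.as_matrix().round(3))
print(W(-90,80),W(-90,39.4),to(-90,80,230))
print(r.inv().apply([250,-250,0]))
E
```

```text
[[ 0.972 -0.234  0.   ]
 [-0.234 -0.972 -0.   ]
 [ 0.     0.    -1.   ]]
[449.33378067 -74.96024411] [ 457.77499532 -114.6730367 ] (array([454.4, 592.9,   1.7]), 'roll', np.float64(-25.51))
[3.01480968e+02 1.84686832e+02 7.26173120e-03]
```

carry_out(slide=[[0.3,0.185,0],[0.3,0.185,0],[0.3,0.185,0],[0.3,0.185,0],[0.3,0.185,0],[0.3,0.185,0],[0.454,0.593,0],[0.454,0.593,0]], roll=[-10,-20,-25.5,-25.5,-25.5,-25.5,-25.5,-25.5], claw=[0,0,0,0,0,0,0,0])

```text
clock: 1.95
position: [410.3, 232.0, 404.7]
ee_rot: [0.995, 0.105, 0.0, 0.0]
contact_force: [0.1, -0.3, -0.1]
gripper_width: -0.2
grasp_force: 0.0
```

```bash
python3 -c "
from h import *
s=read_state();print(s['clock'],s['position'],s['gripper_width'],to(-90,80,225),to(-90,80,103))"
```

```text
1.95 [410.33611499 231.98776856 404.6604197 ] -0.17571639843030967 (array([-25.7, 308.3,   6.7]), 'roll', np.float64(0.0)) (array([-25.7, 308.3, 128.7]), 'roll', np.float64(0.0))
```

carry_out(slide=[[-0.026,0.308,0],[-0.026,0.308,0],[-0.026,0.308,0],[-0.026,0.308,0],[-0.026,0.308,0],[-0.026,0.308,0.06],[-0.026,0.308,0.105],[-0.026,0.308,0.105]], roll=[0,0,0,0,0,0,0,0], claw=[0,0,0,0,0,0,0,0])

```text
clock: 2.95
position: [447.5, -73.5, 297.3]
ee_rot: [0.995, 0.104, -0.004, 0.0]
contact_force: [0.9, -0.0, 0.3]
gripper_width: 0.2
grasp_force: 0.0
```

```bash
python3 - <<'E'
from h import *
s=read_state();print(s['clock'],s['position'],s["contact_force"],to(-90,80,103),to(-90,-20,103))
p=get_image("scene");cv2.imwrite("pics/s1.png",cv2.resize(p["img"][130:290,170:390,::-1],None,fx=3.5,fy=3.5,interpolation=cv2.INTER_CUBIC))
E
```

```text
2.95 [447.5365498  -73.46228533 297.32749062] [ 0.94132076 -0.02570623  0.2875668 ] (array([ 1.6,  1.8, 21.3]), 'roll', np.float64(-0.07)) (array([  1.7, 101.8,  21.3]), 'roll', np.float64(-0.07))
```

View pics/s1.png

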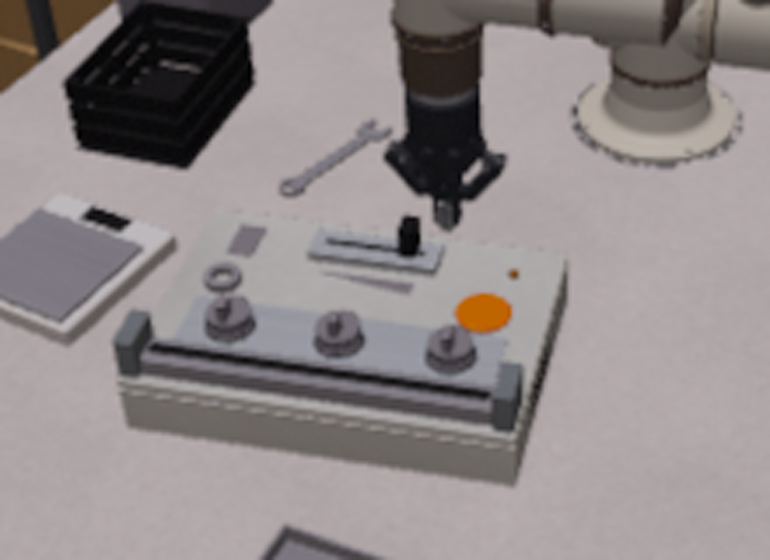

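carry_out(slide=[[0.002,0.002,0.021],[0.002,0.002,0.021],[0.002,0.015,0.021],[0.002,0.03,0.021],[0.002,0.045,0.021],[0.002,0.06,0.021],[0.002,0.075,0.021],[0.002,0.085,0.021]], roll=[0,0,0,0,0,0,0,0], claw=[0,0,0,0,0,0,0,0])

```text
clock: 4.0
position: [468.3, -156.8, 278.6]
ee_rot: [0.995, 0.104, -0.0, -0.0]
contact_force: [-0.3, 1.5, 0.4]
gripper_width: -0.3
grasp_force: 0.9
```

carry_out(slide=[[0,0.005,0],[0,0.008,0],[0,0.01,0],[0,0.01,0]], roll=[0,0,0,0], claw=[0,0,0,0])

```text
clock: 4.5
position: [470.1, -165.5, 278.6]
ee_rot: [0.995, 0.105, -0.0, 0.0]
contact_force: [-0.1, 0.1, 0.8]
gripper_width: -0.2
grasp_force: 0.0
```

```bash
python3 - <<'E'
from h import *
s=read_state();print(s['clock'],s['position'],s["contact_force"],to(-90,-20,103))
for n in("scene","top"):
  p=get_image(n)
  for t in place_of(p,"heat_top")[:2]:print(n,t,(at_z(p,t["at"],124)[:2]-C)@np.c_[ex,ey])
  if n=="scene":cv2.imwrite("pics/s2.png",cv2.resize(p["img"][130:290,170:390,::-1],None,fx=3.5,fy=3.5,interpolation=cv2.INTER_CUBIC))
E
```

```text
4.5 [ 470.14854961 -165.45915765  278.58155401] [-0.14649371  0.14583709  0.77664052] (array([-1.5,  7.2,  2.6]), 'roll', np.float64(0.01))
scene {'at': [267.3, 186.9], 'conf': 0.39} [-116.75338176  -39.86208419]
```

View pics/s2.png

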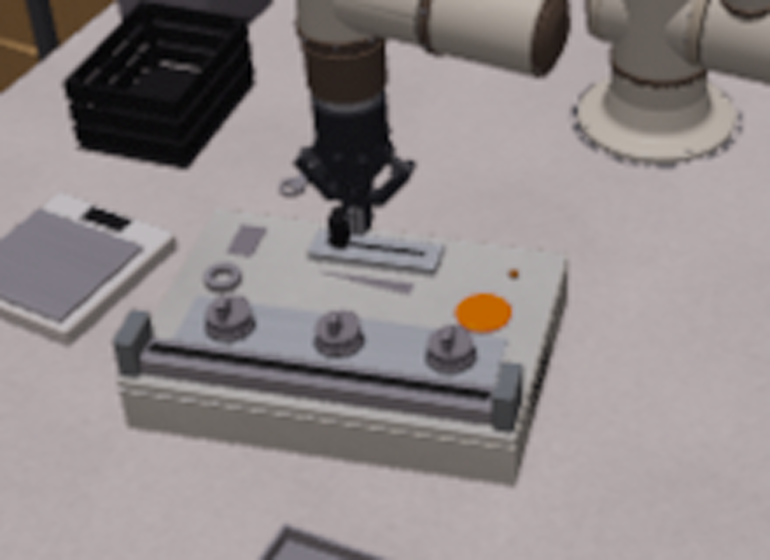

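carry_out(slide=[[0,0.003,0],[0,0.006,0],[0,0.006,0]], roll=[0,0,0], claw=[0,0,0])

```text
clock: 5.08
position: [471.5, -171.6, 278.7]
ee_rot: [0.995, 0.104, -0.0, 0.0]
contact_force: [0.5, 0.8, 0.4]
gripper_width: -0.1
grasp_force: 0.3
```

carry_out(slide=[[0,0.003,0],[0,0.003,0]], roll=[0,0], claw=[0,0])

```text
clock: 5.32
position: [471.9, -173.4, 278.7]
ee_rot: [0.995, 0.104, -0.0, -0.001]
contact_force: [-2.0, 9.1, 2.8]
gripper_width: -0.6
grasp_force: 4.8
```

carry_out(slide=[[0,0.003,0],[0,0.003,0]], roll=[0,0], claw=[0,0])

```text
clock: 5.58
position: [472.1, -174.5, 278.8]
ee_rot: [0.995, 0.104, -0.001, -0.003]
contact_force: [-3.9, 21.5, 8.4]
gripper_width: 0.2
grasp_force: 10.9
```

carry_out(slide=[[0,-0.015,0],[0,-0.015,-0.04],[0,-0.015,-0.04]], roll=[0,0,0], claw=[0,0,0])

```text
clock: 5.95
position: [470.8, -162.6, 321.6]
ee_rot: [0.994, 0.105, 0.004, 0.001]
contact_force: [-0.1, 0.4, -0.4]
gripper_width: 0.0
grasp_force: 0.0
```

```bash
python3 - <<'E'
from h import *
np.set_printoptions(precision=1,suppress=True)
s=read_state();print(s['clock'],s['position'],s["contact_force"]);
for y in(-115,0,115):print(to(55,y,120))
E
```

```text
5.95 [ 470.8 -162.6  321.6] [-0.1  0.4 -0.4]
(array([141.9, 104.9,  29.9]), 'roll', np.float64(0.06))
(array([142.1, -10.1,  29.6]), 'roll', np.float64(0.06))
(array([ 142.2, -125.1,   29.2]), 'roll', np.float64(0.06))
```

carry_out(slide=[[0.06,-0.01,0],[0.12,-0.01,0],[0.142,-0.01,0],[0.142,-0.01,0.02],[0.142,-0.01,0.027],[0.142,-0.01,0.027]], roll=[0,0,0,0,0,0], claw=[0,0,0,0,0,0])

```text
clock: 6.7
position: [606.1, -123.5, 290.9]
ee_rot: [0.995, 0.104, -0.001, 0.0]
contact_force: [-0.2, 0.0, 0.8]
gripper_width: -0.1
grasp_force: 0.0
```

carry_out(slide=[[0,0,0.003],[0,0,0.005],[0,0,0.005]], roll=[0,0,0], claw=[0,0,0])

```text
clock: 7.08
position: [606.5, -123.3, 287.2]
ee_rot: [0.995, 0.104, 0.0, 0.0]
contact_force: [-0.8, 0.1, 0.5]
gripper_width: 0.2
grasp_force: 0.2
```

carry_out(slide=[[0,0,0.002],[0,0,0.002]], roll=[0,0], claw=[0,0])

```text
clock: 7.32
position: [606.9, -123.2, 286.6]
ee_rot: [0.994, 0.105, 0.001, 0.0]
contact_force: [-2.6, 1.2, 6.6]
gripper_width: 0.2
grasp_force: 3.3
```

carry_out(slide=[[0,0,0.002],[0,0,0.002]], roll=[0,0], claw=[0,0])

```text
clock: 7.58
position: [607.1, -123.1, 286.0]
ee_rot: [0.994, 0.105, 0.002, 0.001]
contact_force: [-2.0, 1.6, 12.2]
gripper_width: -0.0
grasp_force: 5.8
```

carry_out(slide=[[0,0,-0.02],[0,0.05,-0.02],[0,0.105,-0.02],[0,0.115,-0.02],[0,0.115,-0.009],[0,0.115,-0.005],[0,0.115,-0.004]], roll=[0,0,0,0,0,0,0], claw=[0,0,0,0,0,0,0])

```text
clock: 8.45
position: [630.1, -234.7, 286.8]
ee_rot: [0.994, 0.105, -0.001, -0.0]
contact_force: [-1.4, 0.1, 3.2]
gripper_width: 0.2
grasp_force: 1.7
```

carry_out(slide=[[0,0,0.002],[0,0,0.002]], roll=[0,0], claw=[0,0])

```text
clock: 8.7
position: [630.2, -234.7, 286.4]
ee_rot: [0.994, 0.105, -0.0, 0.0]
contact_force: [-3.5, 2.0, 7.1]
gripper_width: -0.0
grasp_force: 3.6
```

carry_out(slide=[[0,0,0.002],[0,0,0.002]], roll=[0,0], claw=[0,0])

```text
clock: 8.95
position: [630.4, -234.7, 285.9]
ee_rot: [0.994, 0.105, 0.001, 0.0]
contact_force: [-4.4, 3.4, 12.0]
gripper_width: -0.1
grasp_force: 5.9
```

Right is tight too; tap the left one to confirm.

carry_out(slide=[[0,0,-0.02],[0,-0.06,-0.02],[0,-0.12,-0.02],[0,-0.18,-0.02],[0,-0.23,-0.02],[0,-0.23,-0.02],[0,-0.23,-0.009],[0,-0.23,-0.005]], roll=[0,0,0,0,0,0,0,0], claw=[0,0,0,0,0,0,0,0])

```text
clock: 9.95
position: [582.5, -11.5, 286.5]
ee_rot: [0.995, 0.104, -0.001, -0.0]
contact_force: [-0.2, 1.1, 1.8]
gripper_width: 0.0
grasp_force: 0.9
```

carry_out(slide=[[0,0,0.003],[0,0,0.005],[0,0,0.005]], roll=[0,0,0], claw=[0,0,0])

```text
clock: 10.32
position: [582.7, -11.3, 282.5]
ee_rot: [0.995, 0.104, -0.0, 0.0]
contact_force: [0.7, 0.1, -0.2]
gripper_width: -0.4
grasp_force: 0.0
```

carry_out(slide=[[0,0,0.003],[0,0,0.004],[0,0,0.004]], roll=[0,0,0], claw=[0,0,0])

```text
clock: 10.7
position: [583.0, -10.9, 279.9]
ee_rot: [0.994, 0.105, 0.001, 0.0]
contact_force: [-0.7, -0.8, 5.6]
gripper_width: -0.2
grasp_force: 2.9
```

carry_out(slide=[[0,0,-0.015],[0.026,0,-0.015],[0.026,0,-0.015],[0.026,0,0.002],[0.026,0,0.006],[0.026,0,0.006],[0.022,0,0.005]], roll=[0,0,0,0,0,0,0], claw=[0,0,0,0,0,0,0])

```text
clock: 11.58
position: [604.1, -6.2, 273.8]
ee_rot: [0.995, 0.104, 0.0, 0.0]
contact_force: [-0.4, 0.2, 0.3]
gripper_width: -0.1
grasp_force: 0.0
```

```bash
python3 - <<'E'
from h import *
s=read_state();print(s['position'],s["contact_force"],totool(s,np.array(s['position'])-[583,-10.9,280]))
p=get_image("scene");cv2.imwrite("pics/s3.png",cv2.resize(p["img"][150:270,220:380,::-1],None,fx=4.8,fy=4.8,interpolation=cv2.INTER_CUBIC))
E
```

```text
[604.10918009  -6.23361663 273.79583056] [-0.38585532  0.15657083  0.25883157] [21.61728835 -0.17790386  6.20689383]
```

View pics/s3.png

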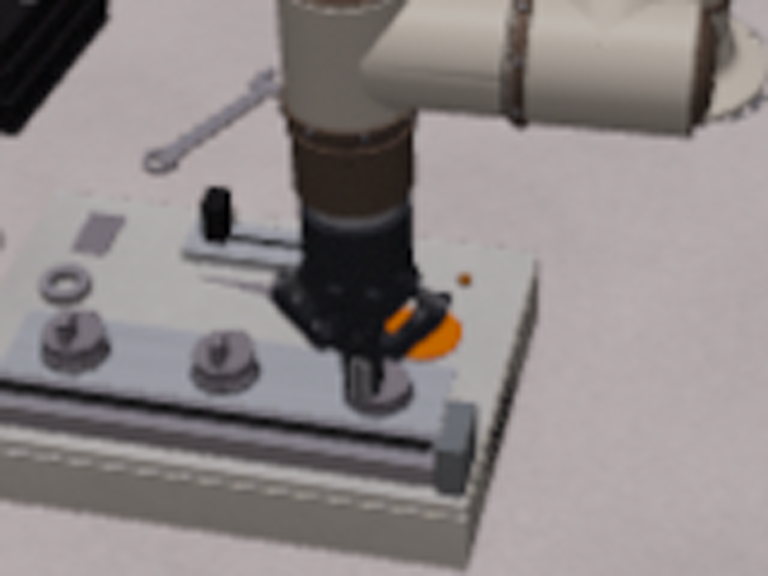

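carry_out(slide=[[-0.002,0,0],[-0.005,0,-0.003],[-0.0085,0,-0.0065],[-0.0125,0,-0.01],[-0.0165,0,-0.0135],[-0.0165,0,-0.0135]], roll=[0,0,0,0,0,0], claw=[0,0,0,0,0,0])

```text
clock: 12.38
position: [587.8, -9.7, 287.8]
ee_rot: [0.995, 0.104, 0.0, -0.0]
contact_force: [1.4, -0.4, 0.8]
gripper_width: -0.0
grasp_force: 0.9
```

```bash
python3 - <<'E'
from h import *
s=read_state();print(s['position'],s["contact_force"],totool(s,np.array(s['position'])-[583,-10.9,280]))
p=get_image("scene");cv2.imwrite("pics/s4.png",cv2.resize(p["img"][190:260,260:350,::-1],None,fx=7,fy=7,interpolation=cv2.INTER_CUBIC))
E
```

```text
[587.81127807  -9.70174336 287.78674366] [ 1.38402106 -0.38778139  0.82508081] [ 4.96256096 -0.17227039 -7.78208867]
```

View pics/s4.png

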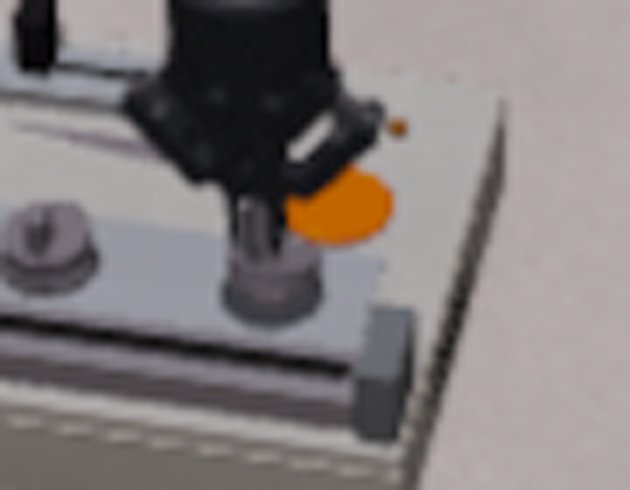

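carry_out(slide=[[-0.0045,0,-0.003],[-0.009,0,-0.005],[-0.014,0,-0.007],[-0.019,0,-0.0085],[-0.0245,0,-0.0095],[-0.0295,0,-0.0095],[-0.0295,0,-0.0095]], roll=[0,0,0,0,0,0,0], claw=[0,0,0,0,0,0,0])

```text
clock: 13.3
position: [558.9, -15.9, 297.4]
ee_rot: [0.995, 0.105, 0.0, 0.0]
contact_force: [0.7, 0.1, 3.8]
gripper_width: -0.1
grasp_force: 2.3
```

```bash
python3 - <<'E'
from h import *
s=read_state();print(s['position'],s["contact_force"],s["grasp_force"],totool(s,np.array(s['position'])-[583,-10.9,280]))
p=get_image("scene");cv2.imwrite("pics/s5.png",cv2.resize(p["img"][180:260,230:340,::-1],None,fx=7,fy=7,interpolation=cv2.INTER_CUBIC))
w=get_image("wrist");cv2.imwrite("pics/w5.png",w["img"][:,:,::-1])
E
```

```text
[558.85141504 -15.8536274  297.37074797] [0.69877556 0.09963835 3.7740838 ] 2.2987617133185267 [-24.63500363  -0.1724406  -17.39316894]
```

View pics/s5.png

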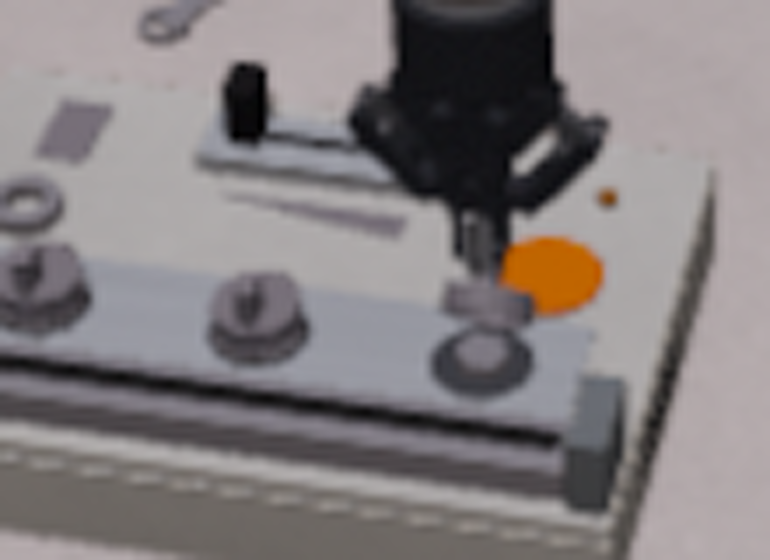

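View pics/w5.png

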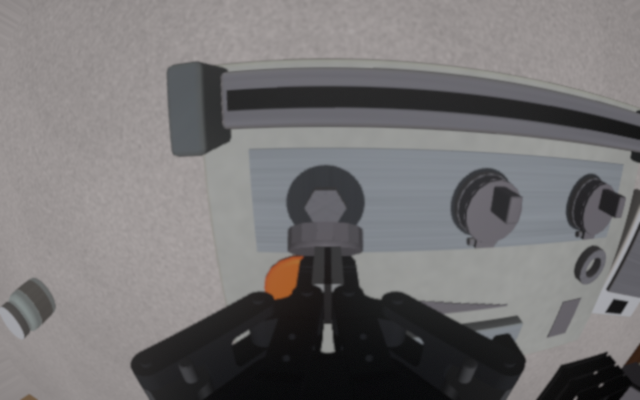

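The cap (wrist image 325,240) stands open at roughly 1 rad with the fingers on its tab. The bolt head shows at (325,208), the other two caps are shut and the slider is at its stop. I'll hold for two rows to check it is steady.

carry_out(slide=[[0,0,0],[0,0,0]], roll=[0,0], claw=[0,0])

```text
clock: 13.65
position: [559.3, -15.7, 297.3]
ee_rot: [0.995, 0.105, 0.001, 0.0]
contact_force: [1.4, 1.5, 4.7]
gripper_width: -0.0
grasp_force: 2.6
```

```bash
python3 -c "
from h import *
s=read_state();print(s['position'],s['contact_force'],s['grasp_force'])
if s['contact_force'][2]>1.5: print(job_done())"
```

```text
[559.3322303  -15.73442824 297.29056929] [1.41710346 1.45315668 4.74633005] 2.5618751719594
the job is handed in; nothing more can be done
None
```

The job is handed in (no verdict came back): the heat slider is at its zero stop, the left bolt was the loose one and was tapped down, and its cap is held open at about 1 rad by the closed fingers hooked behind its tab (about 5 N) rather than pinched, with the other two caps still shut.

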